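# Clear the painter's table into tray, crate and basin

### The job

Clear up the painting table: lay the flat brush down inside the long narrow tray, stand both lidded paint pots side by side in the square wooden crate, and stand both black mixing cups side by side in the round basin, pots and cups upright. Leave the steel beaker and the roll of tape where they are.

Things in the scene. Friction and masses are not known exactly. Their poses are not given: they have to be found in the camera images.
- brush_mid (a point): Flat paint brush lying on the table, 157 mm long and 14 mm thick all along: wooden handle 18 mm wide, then a steel ferrule 40 mm wide and grey bristles 38 mm wide. This point is the grip on the handle near the centre of mass, half-way up (7 mm above its underside). Its x axis runs along the brush towards the bristles, z up: handle end at x = -80 mm, ferrule from x = 22 to 48 mm, bristle end at x = +79 mm. Mass about 60 g.
- pot_a_mid (a point): One of two alike lidded paint pots: closed upright cylinder, 42 mm in diameter and 50 mm high, white plastic with an aluminium lid, about 90 g. The point is its centre, 25 mm above its underside; z axis up.
- pot_b_mid (a point): The other of two alike lidded paint pots: closed upright cylinder, 42 mm in diameter and 50 mm high, white plastic with an aluminium lid, about 90 g. The point is its centre, 25 mm above its underside; z axis up.
- cup_a_mid (a point): One of two alike small black mixing cups, open at the top with a dried film of paint inside: outer diameter 47 mm at the foot and 52 mm at the rim, 34 mm high, wall 3 mm, about 40 g. The point is its centre, 17 mm above its underside; z axis up.
- cup_b_mid (a point): The other of two alike small black mixing cups, open at the top with a dried film of paint inside: outer diameter 47 mm at the foot and 52 mm at the rim, 34 mm high, wall 3 mm, about 40 g. The point is its centre, 17 mm above its underside; z axis up.
- brush_tray: Long narrow white tray fixed to the table, for the brush: outside 100 mm (its x axis) by 210 mm (its y axis, the long way), walls 4 mm thick and 24 mm high over all, inner floor 4 mm above the table. Origin: centre of its underside, on the table; z up.
- crate: Square shallow wooden box (crate) fixed to the table, for the paint pots: outside 150 by 150 mm along its x and y axes, walls 6 mm thick and 36 mm high over all, inner floor 6 mm above the table. Origin: centre of its underside, on the table; z up.
- basin: Round aluminium basin fixed to the table, for the mixing cups: outside diameter 160 mm at the foot and 172 mm at the rim, wall 3 mm, 30 mm high over all, flat inner floor 4 mm above the table. Origin: centre of its underside, on the table; z up.
- beaker_mid (a point): Bystander, not to be moved: plain steel rinse beaker, open at the top, 66 mm in diameter at the rim and 70 mm high, standing loose among the things. The point is its centre, 35 mm above the table.
- tape_mid (a point): Bystander, not to be moved: roll of brown tape lying flat, a ring 74 mm outside and 52 mm inside diameter, 24 mm high, loose. The point is its centre, 12 mm above the table.
Mind the look-alikes: they are no part of the job. Of the things like the basin, leave any that is turquoise or yellow; of the rest the larger one is meant.

How it is judged (in metres and radians):
At the end, for the whole second after the job is handed in: Pots upright (0.15 rad) on the crate floor, cups upright (0.15 rad) on the basin floor, brush flat (0.06 rad) on the tray floor with its grip point within 45 mm of the tray middle along each axis; all slower than 20 mm/s; beaker and tape within 25 mm of their starts (x of pot_a_mid in the frame of crate between -0.056 and 0.056 m and y of pot_a_mid in the frame of crate between -0.056 and 0.056 m and z of pot_a_mid in the frame of crate between 0.022 and 0.04 m and angle between each of pot_a_mid, pot_b_mid, cup_a_mid, cup_b_mid's own z axis and vertical below 0.15 rad and x of pot_b_mid in the frame of crate between -0.056 and 0.056 m and y of pot_b_mid in the frame of crate between -0.056 and 0.056 m and z of pot_b_mid in the frame of crate between 0.022 and 0.04 m and horizontal distance between each of cup_a_mid, cup_b_mid and basin below 0.062 m and z of cup_a_mid in the frame of basin between 0.013 and 0.03 m and z of cup_b_mid in the frame of basin between 0.013 and 0.03 m and x of brush_mid in the frame of brush_tray between -0.045 and 0.045 m and y of brush_mid in the frame of brush_tray between -0.045 and 0.045 m and z of brush_mid in the frame of brush_tray between 0.004 and 0.019 m and angle between brush_mid's own x axis and vertical between 1.51 and 1.63 rad and linear speed of each of brush, pot_a, pot_b, cup_a, cup_b below 0.02 m/s and distance of each of beaker_mid, tape_mid from where it was at the start of the episode below 0.025 m); the robot touches nothing.
It fails at once if the steel beaker is pushed 25 mm or more, or tipped (distance of beaker_mid from where it was at the start of the episode above 0.025 m or angle between beaker_mid's own z axis and vertical above 0.3 rad).
It fails at once if the roll of tape is pushed 25 mm or more, or tipped (distance of tape_mid from where it was at the start of the episode above 0.025 m or angle between tape_mid's own z axis and vertical above 0.3 rad).
It also fails if it takes over 131 s, if anything falls off the work surface, if the arm or the gripper's body presses on something with over 40 N, if the wrist force passes 120 N, or if a joint passes its speed limit or range.

### The arm

A 7-joint arm with a two-finger parallel gripper is mounted at the origin on the work surface. World frame = base frame: x ahead of the robot, y to its left, z up, the work surface at z = 0. Lengths are in mm, angles in rad, forces in N, time in s.
With the tool pointing down it reaches from about 425 to 800 mm from the base axis. Payload 8.3 kg.
Tool frame: the origin (TCP) lies on the centre line of the jaws, within the pads' length; the fingertips stand 22 mm ahead of it and the grasp point (between the pads) lies 3 mm ahead of it; z points along the fingers, x is the direction in which the jaws open and shut, and the axes are right-handed (so a half turn about z gives the same grasp; the last joint's range is limited). The gripper opens to 85 mm and grips with 20 to 120 N. Pads are 22 mm wide; open, the fingers measure 114 mm over their backs; the gripper's body (76 mm by 85 mm) begins 54 mm behind the grasp point. The pads swing forward as they close: fully open they stand 13 mm farther back than shut.
Start: joints at [-1.345, 0.383, 0.016, 1.37, -0.006, 1.388, -0.046], TCP at [177.948, 599.113, 219.779] pointing down, gripper open.
Joint ranges: [-2.95, 2.95], [-0.25, 2.06], [-1.52, 1.56], [0.18, 2.33], [-1.44, 4.58], [0.02, 2.06], [-3.01, 3.01]. Speed limits (rad/s): [2.39, 2.39, 3.01, 3.01, 3.14, 3.14, 3.14].

### API

Orientations are given as [roll, pitch, yaw] about the fixed x, y, z axes, in that order (R = Rz(yaw) Ry(pitch) Rx(roll)).
In Python, from bench import get_obs, viewer, bot gives the robot as it stands.
- The arm moves only by the tool jog_arm, never from a script. Its arguments are lists of equal length, an entry for each row: "translation": the shift along the world's x, y, z in mm, a list of three; "twist": the turn, a rotation vector about the world's x, y, z in degrees, a list of three. In form: {"translation": [[tx, ty, tz], ...], "twist": [[ax, ay, az], ...]}. A call has 1 to 20 rows; each row shifts and turns the commanded pose from where the row before left it; what a row does not reach is not made up. A row lasts 1/10 s, in which the tool goes at most 50 mm and 8.59 degrees, less where a joint would pass 70% of its speed; a pose out of reach is approached as far as the arm can. A call is refused whole if a number of a shift passes 50 or a number of a turn 8.59, either way. A call with a gripper value outside its range is refused whole. "fingers" is the opening in per cent of the stroke, from 0 (shut) to 100 (fully open), set as the call begins (left out, the last holds). The fingers move at their own pace and stop on an object; the grip force is fixed at half the most. Time passes only in rows, so rows that do not move let the fingers close. It gives the time, the measured TCP pose, the force and the opening at its end, in the units of the state.
- get_obs(): the state, without advancing time (a new reading comes with each control period).
- viewer.grab_frame(name): name is "scene" or "top" or "wrist"; returns a dict with "image" (480x640x3 uint8, red, green, blue), "range_z" (480x640 float32, mm along the optical axis (not along the pixel's ray), 0 where there is no reading), "mtx" (3x3 intrinsics, pixels), "k1" (the pictures are not rectified: a ray, as slopes to the right and down, at radius r is drawn at 1 + k1 r^2 times it, then the intrinsics apply), "eye" and "rotation" of the camera in the world. Camera axes: x right, y up, looking along -z (the intrinsics and any distortion apply to the point x, -y, -z); pixel columns grow to the right and rows downward; lengths in mm; the calibration is good to about 2 mm. A picture is of the moment at which its call begins.
- bot.hand_in(): hands the job in, once; it reports no verdict.
The state is a dict: "t": time; "joint_positions": joint angles; "qd": joint speeds; "tau": joint torques, N m; "ee_pos": TCP position; "tcp_rot": TCP orientation; "force": force on the tool from outside, world axes, zero at the start; "wrist_torque": the same for the moment, N m; "opening": finger opening in mm.
Only numpy, scipy, OpenCV 4.12 (cv2) and the standard library are available. Lean on these libraries where they do the work, as an engineer would, in place of code of your own. Each camera call takes 0.05 s, during which the arm holds its last target. There are 200 camera calls.

## Working session

There is one attempt and no reset: what is moved stays moved. The work goes in short steps, Python scripts to look and compute and a tool call to move; the robot and the scene stay as the last step left them, time stands still between calls to the robot, and variables do not carry over. Pictures are saved under pics/ and viewed, about 12 in all and at most 16, crops included, and the job is handed in when it is done.

Besides the shell and the picture viewer there is one more tool, called after ">>>" as name(argument=value, ...) on one line, values as JSON. jog_arm: Moves the arm, as the interface text tells. Its arguments: {"type":"object","properties":{"translation":{"type":"array"},"twist":{"type":"array"},"fingers":{"type":"number"}},"required":["translation","twist"]}

```bash
ls; mkdir -p pics; cat > h.py <<'E'
import numpy as np, cv2, pickle
from bench import get_obs, viewer, bot
def grab(n,save=None):
    f=viewer.grab_frame(n)
    if save: cv2.imwrite('pics/'+save+'.png',f['image'][:,:,::-1])
    return f
def rays(f,uv):
    K=np.array(f['mtx'],float); uv=np.atleast_2d(uv).astype(float)
    d=(uv-[K[0,2],K[1,2]])/[K[0,0],K[1,1]]; k=float(f['k1']); s=d.copy()
    for _ in range(20): s=d/(1+k*(s**2).sum(1,keepdims=True))
    c=np.c_[s[:,0],-s[:,1],-np.ones(len(s))]
    return c@np.array(f['rotation']).T
def plane(f,uv,z):
    r=rays(f,uv); e=np.array(f['eye']); return e+r*((z-e[2])/r[:,2])[:,None]
def cloud(f):
    v,u=np.mgrid[:480,:640]; r=rays(f,np.c_[u.ravel(),v.ravel()])
    z=f['range_z'].ravel(); P=np.array(f['eye'])+r*z[:,None]; P[z==0]=np.nan
    return P.reshape(480,640,3)
E
python3 - <<'E'
from h import *
for n in('top','scene'):
    f=grab(n,n); pickle.dump(f,open(n+'.pkl','wb'))
    print(n,f['mtx'],f['k1'],f['eye'],f['rotation'],(f['range_z']==0).mean())
o=get_obs(); print(o)
E
```

```text
pics
top [[536.6222348    0.         319.07287987]
 [  0.         536.6222348  246.25022306]
 [  0.           0.           1.        ]] -0.04372765959418187 [ 331.34499072  -81.83973204 1197.1265933 ] [ 0.17515661 -0.00998541 -1.57905522] 0.0037467447916666665
scene [[496.64478291   0.         313.14606909]
 [  0.         496.64478291 236.23782956]
 [  0.           0.           1.        ]] -0.00953582797300638 [1461.15854555   73.46763641  811.79260145] [0.9022218  0.00832472 1.75261729] 0.004117838541666667
{'t': 0.1, 'joint_positions': array([-1.34490803,  0.38415628,  0.01638253,  1.37107086, -0.00632249,
        1.38822291, -0.04648293]), 'qd': array([-0.00026403, -0.00136847,  0.00213184, -0.00076307, -0.00111888,
        0.00091244, -0.00091009]), 'tau': array([ 3.75979434e-03, -6.29133224e+01,  8.48028045e-01, -3.72761393e+01,
        1.67196442e-02,  1.04340515e-02, -2.29445016e-05]), 'ee_pos': array([177.81521379, 598.65726903, 218.86770539]), 'tcp_rot': array([3.14158436e+00, 1.80882568e-03, 1.28207731e+00]), 'force': array([0.45901492, 0.42887518, 0.25088341]), 'wrist_torque': array([ 0.05654253, -0.0240619 ,  0.01212415]), 'opening': 85.27420309800968}
```

View pics/top.png

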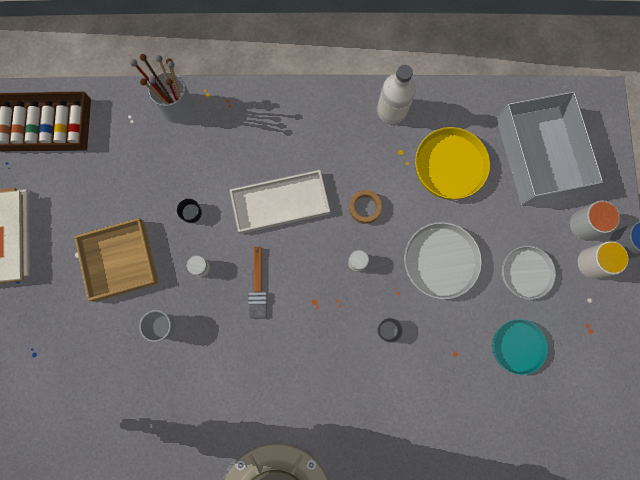

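View pics/scene.png

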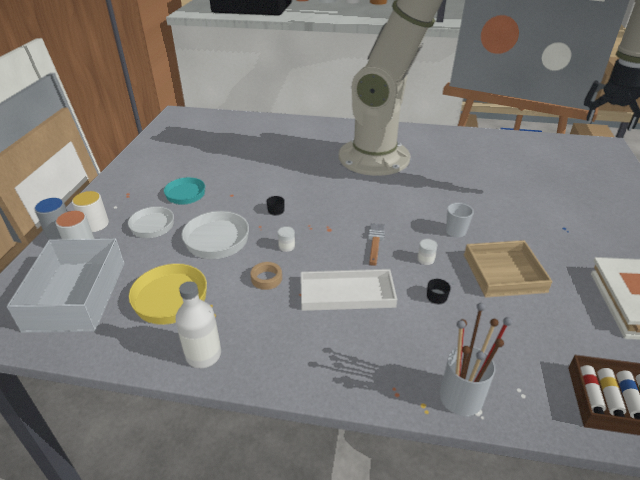

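The top view shows the brush near (257,285), pots at (197,266) and (358,261), and cups at (189,210) and (389,330). The tray is at (280,200), the crate at (116,260), the basin (larger, grey) at (443,260), the beaker at (155,326) and the tape at (365,207). The scene view agrees. Camera rotation is given as rpy.

```bash
cat >> h.py <<'E'
from scipy.spatial.transform import Rotation as Rn
_g=viewer.grab_frame
def grab(n,save=None):
    f=_g(n); f['rotation']=Rn.from_euler('xyz',f['rotation']).as_matrix()
    if save: cv2.imwrite('pics/'+save+'.png',f['image'][:,:,::-1])
    return f
E
python3 - <<'E'
from h import *
f=pickle.load(open('top.pkl','rb')); f['rotation']=Rn.from_euler('xyz',f['rotation']).as_matrix()
s=pickle.load(open('scene.pkl','rb')); s['rotation']=Rn.from_euler('xyz',s['rotation']).as_matrix()
for nm,g in(('top',f),('scene',s)):
    P=cloud(g); 
    m=np.isfinite(P[:,:,2])
    x,y,z=[P[:,:,i] for i in range(3)]
    w=m&(x>250)&(x<800)&(y>-560)&(y<420)
    t=w&(np.abs(z)<8); print(nm,'table z',np.median(z[t]), 'tilt',np.linalg.lstsq(np.c_[x[t],y[t],np.ones(t.sum())],z[t],rcond=None)[0])
    b=(w&(z>6)).astype(np.uint8)
    n,l,st,c=cv2.connectedComponentsWithStats(b)
    for i in range(1,n):
        if st[i,4]<60: continue
        q=l==i; pts=P[q]; zt=np.percentile(pts[:,2],95); top=pts[pts[:,2]>zt-6]
        (cx,cy),(w1,h1),a=cv2.minAreaRect(top[:,:2].astype(np.float32))
        circ=cv2.minEnclosingCircle(top[:,:2].astype(np.float32))
        print(np.round(c[i]),st[i,4],'zt %.0f'%zt,'rect %.0f %.0f  %.0fx%.0f a%.1f'%(cx,cy,w1,h1,a),'circ',np.round(circ[0]),round(circ[1]),np.median(g['image'][q],0))
E
```

```text
top table z 0.7693735540417492 tilt [ 0.00194221 -0.00078617 -0.14162507]
[517. 161.] 1008 zt 80 rect 729 -547  144x8 a12.1 circ [ 729. -546.] 72 [126. 128. 132.]
[457. 164.] 918 zt 33 rect 722 -401  173x155 a89.8 circ [ 731. -401.] 87 [176.  148.5   0. ]
[280. 200.] 1070 zt 27 rect 644 -7  102x210 a12.2 circ [644.  -7.] 115 [149. 144. 138.]
[366. 206.] 511 zt 28 rect 631 -201  72x72 a19.5 circ [ 631. -201.] 37 [139. 105.  65.]
[188. 210.] 322 zt 36 rect 623 196  50x49 a88.6 circ [623. 195.] 27 [16.5 16.  18. ]
[120. 261.] 2706 zt 38 rect 513 356  152x149 a15.0 circ [512. 355.] 103 [141. 113.  72.]
[450. 255.] 1146 zt 32 rect 506 -368  171x171 a15.0 circ [ 505. -368.] 87 [148. 149. 147.]
[257. 289.] 834 zt 18 rect 461 43  158x40 a0.8 circ [461.  46.] 80 [126.  91.  89.]
[512. 271.] 143 zt 23 rect 478 -530  117x55 a0.5 circ [ 479. -555.] 59 [136. 138. 135.]
[358. 261.] 331 zt 53 rect 505 -181  40x39 a43.3 circ [ 505. -181.] 21 [173. 175. 172.]
[198. 266.] 371 zt 53 rect 495 171  40x40 a3.3 circ [495. 171.] 21 [171. 174. 171.]
[155. 325.] 624 zt 71 rect 366 249  63x64 a84.4 circ [366. 
[... 900 characters left out ...]

[286. 238.] 346 zt 52 rect 508 -178  41x42 a86.6 circ [ 506. -176.] 23 [185. 188. 187.]
[427. 251.] 378 zt 52 rect 497 173  40x42 a72.3 circ [497. 173.] 23 [178. 181. 180.]
[501. 267.] 2369 zt 36 rect 513 356  160x153 a15.2 circ [516. 357.] 105 [153. 134. 104.]
[107. 276.] 922 zt 79 rect 725 -546  153x6 a10.7 circ [ 725. -545.] 76 [155. 160. 164.]
[266. 275.] 531 zt 25 rect 633 -198  74x71 a13.0 circ [ 633. -199.] 38 [156. 132. 102.]
[165. 278.] 897 zt 31 rect 712 -407  131x170 a21.0 circ [ 729. -401.] 87 [197. 181.  91.]
[349. 289.] 1404 zt 25 rect 645 -4  106x210 a12.3 circ [646.  -4.] 116 [182. 182. 178.]
[438. 290.] 438 zt 34 rect 624 199  53x49 a0.9 circ [624. 198.] 27 [27.  27.5 29. ]
```

>>> jog_arm(translation=[[24.5, -32.9, -5.3], [24.5, -32.9, -5.3], [24.5, -32.9, -5.3], [24.5, -32.9, -5.3], [24.5, -32.9, -5.3], [24.5, -32.9, -5.3], [24.5, -32.9, -5.3], [24.5, -32.9, -5.3], [24.5, -32.9, -5.3], [24.5, -32.9, -5.3], [24.5, -32.9, -5.3], [24.5, -32.9, -5.3], [24.5, -32.9, -5.3], [0, 0, 0], [0, 0, 0], [0, 0, 0]], twist=[[0, 0, -4.5], [0, 0, -4.5], [0, 0, -4.5], [0, 0, -4.5], [0, 0, -4.5], [0, 0, -4.5], [0, 0, -4.5], [0, 0, -4.5], [0, 0, -4.5], [0, 0, -4.5], [0, 0, -4.5], [0, 0, -4.5], [0, 0, -4.5], [0, 0, 0], [0, 0, 0], [0, 0, 0]])

```text
t: 1.7
ee_pos: [495.8, 172.6, 150.7]
tcp_rot: [-3.141, 0.001, 0.263]
force: [-0.3, -0.3, 0.2]
opening: 85.3
```

```bash
python3 - <<'E'
from h import *
f=grab('wrist','w1'); P=cloud(f); m=np.isfinite(P[...,2])&(P[...,2]>42)&(P[...,2]<62)&(abs(P[...,0]-496)<45)&(abs(P[...,1]-172)<45)
q=P[m]; print(len(q),cv2.minEnclosingCircle(q[:,:2].astype(np.float32)),np.median(q,0)); o=get_obs(); print(o['ee_pos'],o['tcp_rot'],o['force'])
# brush axis refine from top/scene
for n in('top','scene'):
    f=pickle.load(open(n+'.pkl','rb')); f['rotation']=Rn.from_euler('xyz',f['rotation']).as_matrix(); P=cloud(f)
    q=P[(P[...,2]>6)&(P[...,2]<25)&(abs(P[...,0]-462)<95)&(abs(P[...,1]-45)<40)]
    print(n,q[:,0].min(),q[:,0].max())
    for a in range(380,545,20):
        s=q[(q[:,0]>a)&(q[:,0]<a+20)]
        if len(s): print(a,len(s),np.round([s[:,1].min(),s[:,1].max(),(s[:,1].min()+s[:,1].max())/2],1))
E
```

```text
2578 ((493.9137878417969, 172.65725708007812), 20.979232788085938) [493.76748149 173.55653154  48.15771015]
[495.71934802 172.84907763 150.75613373] [-3.14104937e+00  4.78361171e-04  2.63839085e-01] [-0.71635597 -0.22169241 -0.41624517]
top 367.0630971938461 540.7230538371989
380 158 [11.8 59.8 35.8]
400 162 [11.8 60.4 36.1]
420 158 [22.  76.4 49.2]
440 73 [33.4 52.2 42.8]
460 70 [33.8 50.  41.9]
480 74 [12.4 77.3 44.9]
500 76 [26.  75.2 50.6]
520 70 [34.4 66.6 50.5]
540 5 [26.1 50.5 38.3]
scene 384.04030364178425 544.3279164943286
380 52 [27.1 62.4 44.7]
400 58 [25.5 63.7 44.6]
420 88 [24.8 64.8 44.8]
440 43 [26.6 63.2 44.9]
460 33 [36.2 52.6 44.4]
480 36 [36.3 54.1 45.2]
500 37 [36.4 53.8 45.1]
520 45 [36.8 54.4 45.6]
540 11 [38.7 53.4 46.1]
```

View pics/w1.png

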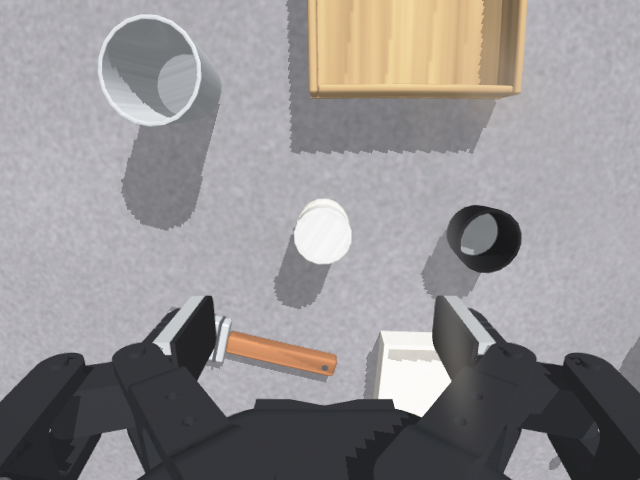

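The wrist view is consistent: the pot top at (322,230) is centred between the fingers. I'm descending now.

>>> jog_arm(translation=[[0, 0, -35], [0, 0, -35], [0, 0, -28], [0, 0, -15], [0, 0, -5], [0, 0, 0]], twist=[[0, 0, 0], [0, 0, 0], [0, 0, 0], [0, 0, 0], [0, 0, 0], [0, 0, 0]])

```text
t: 2.35
ee_pos: [495.8, 172.3, 32.6]
tcp_rot: [-3.141, 0.001, 0.263]
force: [0.9, -0.4, -0.4]
opening: 85.4
```

>>> jog_arm(translation=[[0, 0, 0], [0, 0, 0], [0, 0, 0], [0, 0, 0], [0, 0, 0], [0, 0, 0], [0, 0, 0], [0, 0, 0], [0, 0, 0], [0, 0, 0]], twist=[[0, 0, 0], [0, 0, 0], [0, 0, 0], [0, 0, 0], [0, 0, 0], [0, 0, 0], [0, 0, 0], [0, 0, 0], [0, 0, 0], [0, 0, 0]], fingers=0)

```text
t: 3.35
ee_pos: [497.0, 171.7, 34.2]
tcp_rot: [-3.141, -0.001, 0.261]
force: [-3.6, -1.6, 8.2]
opening: 37.9
```

>>> jog_arm(translation=[[0, 0, 20], [0, 0, 45], [0, 0, 45], [0, 0, 0], [0, 0, 0]], twist=[[0, 0, 0], [0, 0, 0], [0, 0, 0], [0, 0, 0], [0, 0, 0]])

```text
t: 3.85
ee_pos: [497.2, 171.8, 144.2]
tcp_rot: [-3.14, -0.003, 0.261]
force: [-1.0, -0.1, -1.9]
opening: 38.2
```

```bash
python3 - <<'E'
from h import *
f=grab('wrist','w2'); P=cloud(f); m=np.isfinite(P[...,2])&(abs(P[...,0]-496)<40)&(abs(P[...,1]-172)<30)&(P[...,2]>100); q=P[m]; print(np.percentile(q[:,2],[5,50,95])); f=grab('scene','s2'); cv2.imwrite('pics/s2c.png',cv2.resize(f['image'][60:300,300:620,::-1],None,fx=2,fy=2)); print(get_obs()['force'])
E
```

```text
[157.54912972 227.83419849 253.35496953]
[ 0.30935756  0.05755025 -0.57719033]
```

View pics/s2c.png

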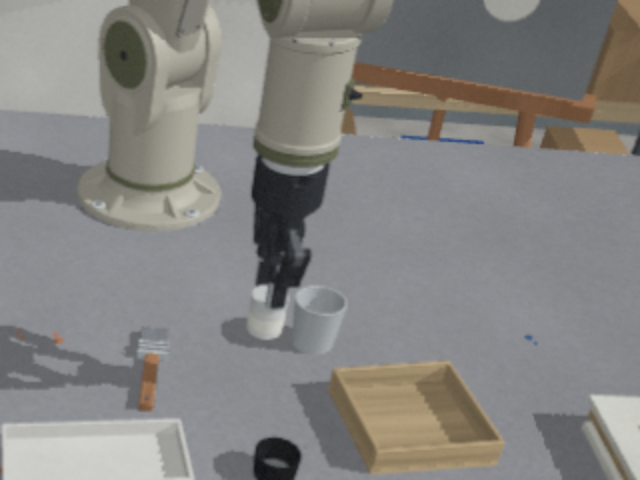

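The pot is held upright, at about (265,310) in the crop. Moving to the crate.

>>> jog_arm(translation=[[1.7, 42.7, 0], [1.7, 42.7, 0], [1.7, 42.7, 0], [1.7, 42.7, 0], [1.8, 42.8, 0], [0, 0, 0], [0, 0, -30], [0, 0, -30], [0, 0, -25], [0, 0, -10], [0, 0, -5], [0, 0, -3], [0, 0, 0]], twist=[[0, 0, 0], [0, 0, 0], [0, 0, 0], [0, 0, 0], [0, 0, 0], [0, 0, 0], [0, 0, 0], [0, 0, 0], [0, 0, 0], [0, 0, 0], [0, 0, 0], [0, 0, 0], [0, 0, 0]])

```text
t: 5.25
ee_pos: [505.6, 385.4, 41.0]
tcp_rot: [-3.141, -0.001, 0.261]
force: [0.2, 0.4, -0.8]
opening: 38.3
```

>>> jog_arm(translation=[[0, 0, 0], [0, 0, 0], [0, 0, 0], [0, 0, 0], [0, 0, 0]], twist=[[0, 0, 0], [0, 0, 0], [0, 0, 0], [0, 0, 0], [0, 0, 0]], fingers=70)

```text
t: 5.75
ee_pos: [505.1, 385.1, 40.0]
tcp_rot: [-3.141, -0.0, 0.261]
force: [0.4, -1.0, -0.1]
opening: 59.5
```

>>> jog_arm(translation=[[0, 0, 20], [0, 0, 45], [0, 0, 45], [0, -43.4, 0], [0, -43.4, 0], [0, -43.4, 0], [0, -43.4, 0], [0, -43.4, 0], [0, -43.4, 0], [0, -43.4, 0], [0, -43.4, 0], [0, -43.4, 0], [0, -43.4, 0], [0, -43.4, 0], [0, -43.4, 0], [0.8, -42.7, 0], [0, 0, 0], [0, 0, 0]], twist=[[0, 0, 0], [0, 0, 0], [0, 0, 0], [0, 0, 0], [0, 0, 0], [0, 0, 0], [0, 0, 0], [0, 0, 0], [0, 0, 0], [0, 0, 0], [0, 0, 0], [0, 0, 0], [0, 0, 0], [0, 0, 0], [0, 0, 0], [0, 0, 0], [0, 0, 0], [0, 0, 0]])

```text
t: 7.55
ee_pos: [505.4, -179.9, 149.9]
tcp_rot: [3.141, 0.0, 0.258]
force: [-0.9, 0.2, -0.1]
opening: 59.7
```

>>> jog_arm(translation=[[0, 0, -20], [0, 0, -20], [0, 0, -30], [0, 0, -28], [0, 0, -15], [0, 0, -4], [0, 0, 0]], twist=[[0, 0, 0], [0, 0, 0], [0, 0, 0], [0, 0, 0], [0, 0, 0], [0, 0, 0], [0, 0, 0]], fingers=100)

```text
t: 8.25
ee_pos: [506.1, -177.9, 33.0]
tcp_rot: [-3.141, 0.0, 0.262]
force: [0.6, -0.3, 0.7]
opening: 85.4
```

>>> jog_arm(translation=[[0, 0, 0], [0, 0, 0], [0, 0, 0], [0, 0, 0], [0, 0, 0], [0, 0, 0], [0, 0, 0], [0, 0, 0], [0, 0, 0], [0, 0, 0]], twist=[[0, 0, 0], [0, 0, 0], [0, 0, 0], [0, 0, 0], [0, 0, 0], [0, 0, 0], [0, 0, 0], [0, 0, 0], [0, 0, 0], [0, 0, 0]], fingers=0)

```text
t: 9.25
ee_pos: [506.5, -179.0, 34.2]
tcp_rot: [3.141, -0.002, 0.261]
force: [-3.4, 1.5, 8.4]
opening: 38.0
```

>>> jog_arm(translation=[[0, 0, 20], [0, 0, 45], [0, 0, 45], [1.2, 42, 0], [1.2, 42, 0], [1.2, 42, 0], [1.2, 42, 0], [1.2, 42, 0], [1.2, 42, 0], [1.2, 42, 0], [1.2, 42, 0], [1.2, 42, 0], [1.2, 42, 0], [1.2, 42, 0], [1.8, 43.5, 0], [0, 0, 0], [0, 0, 0], [0, 0, 0]], twist=[[0, 0, 0], [0, 0, 0], [0, 0, 0], [0, 0, 0], [0, 0, 0], [0, 0, 0], [0, 0, 0], [0, 0, 0], [0, 0, 0], [0, 0, 0], [0, 0, 0], [0, 0, 0], [0, 0, 0], [0, 0, 0], [0, 0, 0], [0, 0, 0], [0, 0, 0], [0, 0, 0]])

```text
t: 11.05
ee_pos: [521.3, 325.5, 142.9]
tcp_rot: [3.141, 0.0, 0.259]
force: [1.0, -0.5, -1.0]
opening: 37.9
```

>>> jog_arm(translation=[[0, 0, -30], [0, 0, -30], [0, 0, -25], [0, 0, -10], [0, 0, -5], [0, 0, -3], [0, 0, 0]], twist=[[0, 0, 0], [0, 0, 0], [0, 0, 0], [0, 0, 0], [0, 0, 0], [0, 0, 0], [0, 0, 0]])

```text
t: 11.75
ee_pos: [521.7, 327.1, 41.0]
tcp_rot: [-3.141, -0.002, 0.261]
force: [0.8, -0.4, -0.6]
opening: 37.8
```

>>> jog_arm(translation=[[0, 0, 0], [0, 0, 0], [0, 0, 0], [0, 0, 0], [0, 0, 0]], twist=[[0, 0, 0], [0, 0, 0], [0, 0, 0], [0, 0, 0], [0, 0, 0]], fingers=70)

```text
t: 12.25
ee_pos: [520.9, 327.1, 40.0]
tcp_rot: [-3.141, -0.0, 0.261]
force: [0.1, 0.4, -0.1]
opening: 59.9
```

>>> jog_arm(translation=[[0, 0, 20], [0, 0, 45], [0, 0, 45], [25.7, -32.5, 0], [25.7, -32.5, 0], [25.7, -32.5, 0], [25.9, -32.5, 0], [0, 0, 0], [0, 0, 0]], twist=[[0, 0, 0], [0, 0, 0], [0, 0, 0], [0, 0, 0], [0, 0, 0], [0, 0, 0], [0, 0, 0], [0, 0, 0], [0, 0, 0]])

```text
t: 13.15
ee_pos: [624.4, 195.2, 149.7]
tcp_rot: [3.141, 0.0, 0.258]
force: [-0.1, 0.6, 0.3]
opening: 59.8
```

>>> jog_arm(translation=[[0, 0, -20], [0, 0, -20], [0, 0, 0]], twist=[[0, 0, 0], [0, 0, 0], [0, 0, 0]], fingers=100)

```text
t: 13.45
ee_pos: [621.0, 198.6, 106.7]
tcp_rot: [-3.141, 0.006, 0.264]
force: [-0.4, -0.3, -0.2]
opening: 85.2
```

```bash
python3 - <<'E'
from h import *
f=grab('wrist','w3'); P=cloud(f); m=np.isfinite(P[...,2])&(abs(P[...,0]-624)<45)&(abs(P[...,1]-197)<45)&(P[...,2]>30)&(P[...,2]<45); q=P[m]; print(len(q),cv2.minEnclosingCircle(q[:,:2].astype(np.float32))); 
f=grab('top','t3');P=cloud(f)
m=np.isfinite(P[...,2])&(P[...,2]>48)&(P[...,2]<64)&(abs(P[...,0]-513)<70)&(abs(P[...,1]-356)<70)
n,l,st,c=cv2.connectedComponentsWithStats(m.astype(np.uint8))
for i in range(1,n):
  if st[i,4]>50: q=P[l==i];print(cv2.minEnclosingCircle(q[:,:2].astype(np.float32)),np.median(q[:,2]),q[:,2].std())
E
```

```text
1106 ((620.8892211914062, 198.336181640625), 25.841785430908203)
```

View pics/w3.png

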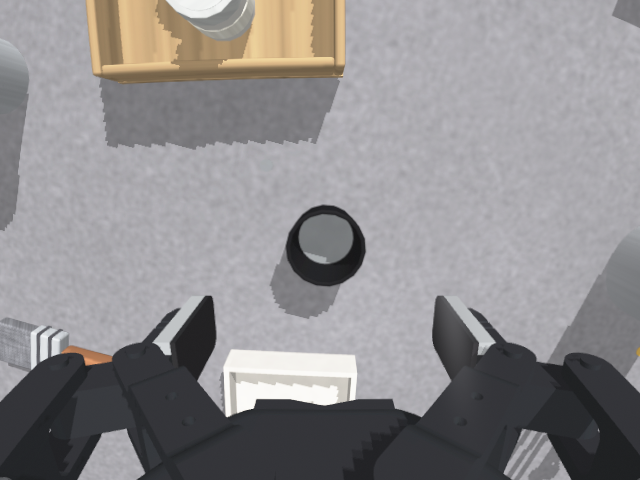

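The cup is centred, rim at (325,245). Descending to grip it.

>>> jog_arm(translation=[[0, 0, -20], [0, 0, -25], [0, 0, -23], [0, 0, -12], [0, 0, -3], [0, 0, 0], [0, 0, 0]], twist=[[0, 0, 0], [0, 0, 0], [0, 0, 0], [0, 0, 0], [0, 0, 0], [0, 0, 0], [0, 0, 0]])

```text
t: 14.25
ee_pos: [624.9, 197.3, 28.5]
tcp_rot: [-3.141, -0.002, 0.261]
force: [0.5, -0.8, -0.0]
opening: 85.2
```

>>> jog_arm(translation=[[0, 0, 0], [0, 0, 0], [0, 0, 0], [0, 0, 0], [0, 0, 0], [0, 0, 0], [0, 0, 0], [0, 0, 0], [0, 0, 0]], twist=[[0, 0, 0], [0, 0, 0], [0, 0, 0], [0, 0, 0], [0, 0, 0], [0, 0, 0], [0, 0, 0], [0, 0, 0], [0, 0, 0]], fingers=0)

```text
t: 15.15
ee_pos: [623.8, 197.0, 26.9]
tcp_rot: [-3.142, 0.0, 0.261]
force: [-0.2, -0.2, -0.5]
opening: -0.0
```

>>> jog_arm(translation=[[0, 0, 20], [0, 0, 45], [0, 0, 45], [0, 0, 0], [0, 0, 0]], twist=[[0, 0, 0], [0, 0, 0], [0, 0, 0], [0, 0, 0], [0, 0, 0]])

```text
t: 15.65
ee_pos: [624.7, 197.2, 138.5]
tcp_rot: [-3.141, -0.003, 0.261]
force: [-0.7, 0.0, 0.0]
opening: 0.0
```

```bash
python3 - <<'E'
from h import *
f=grab('wrist','w4'); P=cloud(f); m=np.isfinite(P[...,2])&(abs(P[...,0]-624)<35)&(abs(P[...,1]-197)<35)&(P[...,2]>100)&(P[...,2]<200); q=P[m]; print(m.sum(),np.percentile(q,[2,50,98],axis=0)); f=grab('scene','s4'); cv2.imwrite('pics/s4c.png',cv2.resize(f['image'][120:340,320:600,::-1],None,fx=2,fy=2)); print(get_obs()['force'])
E
```

```text
7000 [[593.57207913 189.07412827 155.23986788]
 [622.95461493 207.1673858  191.30230773]
 [649.63858427 217.02895861 199.74808493]]
[-0.84157863 -0.63450974 -0.5109958 ]
```

View pics/s4c.png

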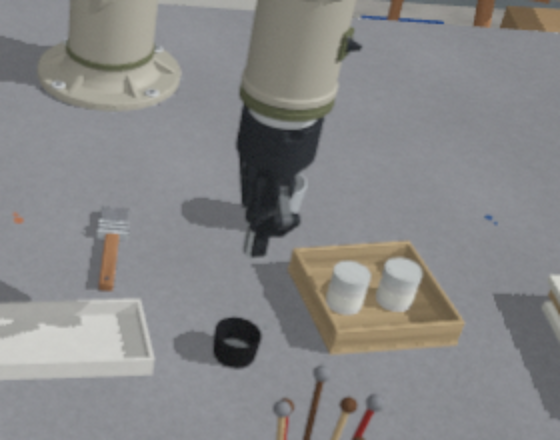

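```bash
python3 - <<'E'
from h import *
for n,hgt in(('wrist',0),('scene',0)):
    f=grab(n,n+'5'); P=cloud(f)
    m=np.isfinite(P[...,2])&(P[...,2]>6)&(P[...,2]<60)&(abs(P[...,0]-624)<90)&(abs(P[...,1]-197)<70)&(f['image'].max(2)<90)
    k,l,st,c=cv2.connectedComponentsWithStats(m.astype(np.uint8))
    for i in range(1,k):
        if st[i,4]>60:
            q=P[l==i]; zt=np.percentile(q[:,2],97); t=q[q[:,2]>zt-6]; print(n,c[i],st[i,4],zt,cv2.minEnclosingCircle(t[:,:2].astype(np.float32)))
print(get_obs()['ee_pos'])
E
```

```text
wrist [322.26084599 238.7505423 ] 1844 32.780369334696545 ((620.8953857421875, 198.3989715576172), 25.834945678710938)
scene [438.06904762 290.30714286] 420 35.18054705150841 ((623.3757934570312, 198.89402770996094), 27.223011016845703)
[622.90494823 196.85854298 135.19045711]
```

View pics/wrist5.png

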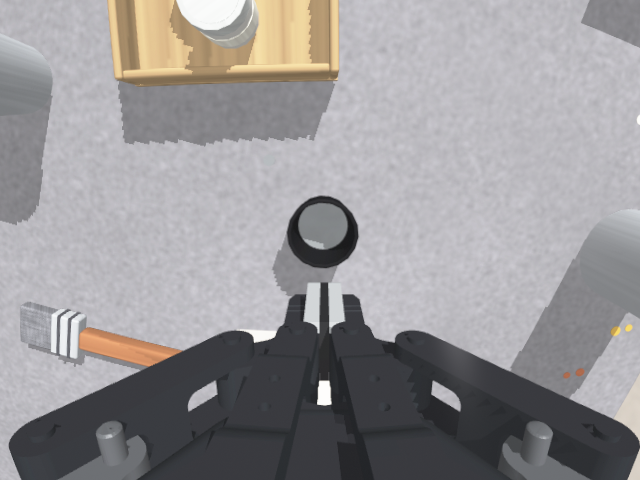

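```bash
python3 - <<'E'
from h import *
o=get_obs();print(o['ee_pos'],o['tcp_rot'])
for n in('wrist','scene','top'):
    f=grab(n,n+'6'); P=cloud(f); e=o['ee_pos']
    m=np.isfinite(P[...,2])&(abs(P[...,0]-e[0])<45)&(abs(P[...,1]-e[1])<45)&(P[...,2]>60)&(P[...,2]<220)
    q=P[m]; print(n,len(q), 'lowest z',np.sort(q[:,2])[:200:20] if len(q) else '')
    lo=q[q[:,2]<np.percentile(q[:,2],3)+6]; print(np.round(lo.mean(0),1),np.round(np.ptp(lo,axis=0)))
f=grab('wrist'); P=cloud(f)
for r in(284,292,300,310): print(r,np.round(P[r,300:350:6],0).tolist())
E
```

```text
[622.90494823 196.85854298 135.19045711] [3.14139453e+00 2.83914037e-03 2.61097548e-01]
wrist 27477 lowest z [147.11380045 148.50501613 149.43711208 150.26717558 150.87294262
 151.29356096 151.72742285 152.02534179 152.40921441 152.61942289]
[620.  206.2 159.3] [27. 10. 21.]
scene 354 lowest z [146.24032519 155.27636375 160.2874395  163.62783073 168.50594283
 172.6653027  177.4498196  183.29995416 192.73209216 196.17359638]
[631.2 196.2 152.8] [15. 23. 12.]
top 117 lowest z [150.48463471 170.96967387 194.4978615  202.67684632 207.57406082
 215.39211098]
[623.4 186.5 156.4] [15.  3. 11.]
284 [[616.0, 143.0, -2.0], [621.0, 144.0, -2.0], [615.0, 207.0, 152.0], [618.0, 208.0, 152.0], [620.0, 208.0, 152.0], [622.0, 209.0, 151.0], [625.0, 209.0, 151.0], [651.0, 152.0, -2.0], [655.0, 153.0, -2.0]]
292 [[618.0, 136.0, -1.0], [614.0, 206.0, 159.0], [616.0, 207.0, 160.0], [618.0, 207.0, 159.0], [620.0, 208.0, 160.0], [622.0, 209.0, 160.0], [624.0, 209.0, 159.0], [653.0, 144.0, -3.0], [658.0, 146.0, -4.0]]
300 [[612.0, 202.0, 157.0], [614.0, 206.0, 166.0], [616.0, 206.0, 165.0], [618.0, 207.0, 165.0], [620.0, 208.0, 167.0], [622.0, 209.0, 167.0], [624.0, 209.0, 165.0], [628.0, 206.0, 158.0], [630.0, 206.0, 157.0]]
310 [[613.0, 202.0, 166.0], [614.0, 206.0, 174.0], [616.0, 206.0, 173.0], [618.0, 208.0, 175.0], [620.0, 208.0, 174.0], [622.0, 209.0, 175.0], [624.0, 209.0, 174.0], [626.0, 210.0, 175.0], [630.0, 206.0, 166.0]]
```

The grasp missed because the state and the cameras disagree. All three views put the shut fingertips about 11.5 mm above the reported TCP, not 22 mm below it, so the fingers are effectively about 34 mm higher than documented. That explains why they closed above the untouched cup, and why the pots were held by their lids. I'll correct the heights: tip z ≈ TCP z + 11.5.

>>> jog_arm(translation=[[-1, 1, 0], [0, 0, 0], [0, 0, 0], [0, 0, 0], [0, 0, -20], [0, 0, -30], [0, 0, -30], [0, 0, -30], [0, 0, -15], [0, 0, 0]], twist=[[0, 0, 0], [0, 0, 0], [0, 0, 0], [0, 0, 0], [0, 0, 0], [0, 0, 0], [0, 0, 0], [0, 0, 0], [0, 0, 0], [0, 0, 0]], fingers=100)

```text
t: 17.05
ee_pos: [621.2, 197.6, 9.5]
tcp_rot: [3.141, 0.004, 0.261]
force: [-0.6, 0.2, 0.2]
opening: 85.6
```

>>> jog_arm(translation=[[0, 0, -7], [0, 0, -6], [0, 0, -5], [0, 0, 0], [0, 0, 0]], twist=[[0, 0, 0], [0, 0, 0], [0, 0, 0], [0, 0, 0], [0, 0, 0]])

```text
t: 17.55
ee_pos: [623.0, 198.1, -5.8]
tcp_rot: [-3.141, -0.0, 0.261]
force: [0.2, 0.3, 0.6]
opening: 85.6
```

>>> jog_arm(translation=[[0, 0, 0], [0, 0, 0], [0, 0, 0], [0, 0, 0], [0, 0, 0], [0, 0, 0], [0, 0, 0]], twist=[[0, 0, 0], [0, 0, 0], [0, 0, 0], [0, 0, 0], [0, 0, 0], [0, 0, 0], [0, 0, 0]], fingers=0)

```text
t: 18.25
ee_pos: [623.4, 198.1, -5.2]
tcp_rot: [-3.141, -0.001, 0.261]
force: [-0.8, -0.2, 5.4]
opening: 49.6
```

>>> jog_arm(translation=[[0, 0, 20], [0, 0, 50], [0, 0, 50], [-9.7, -42, 0], [-9.7, -42, 0], [-9.7, -42, 0], [-9.7, -42, 0], [-9.7, -42, 0], [-9.7, -42, 0], [-9.7, -42, 0], [-9.7, -42, 0], [-9.7, -42, 0], [-9.7, -42, 0], [-9.7, -42, 0], [-9.7, -42, 0], [-9.7, -42, 0], [-8.9, -43, 0], [0, 0, 0], [0, 0, 0], [0, 0, 0]], twist=[[0, 0, 0], [0, 0, 0], [0, 0, 0], [0, 0, -3.6], [0, 0, -3.6], [0, 0, -3.6], [0, 0, -3.6], [0, 0, -3.6], [0, 0, -3.6], [0, 0, -3.6], [0, 0, -3.6], [0, 0, -3.6], [0, 0, -3.6], [0, 0, -3.6], [0, 0, -3.6], [0, 0, -3.6], [0, 0, -4.2], [0, 0, 0], [0, 0, 0], [0, 0, 0]])

```text
t: 20.25
ee_pos: [488.4, -389.9, 113.6]
tcp_rot: [-3.141, 0.001, -0.628]
force: [0.5, 0.7, -0.8]
opening: 49.7
```

```bash
python3 - <<'E'
from h import *
f=grab('scene','s7'); a=f['image'][100:310,80:360,::-1]
g=grab('top','t7'); b=g['image'][80:430,330:620,::-1]
A=cv2.resize(a,(400,300));B=cv2.resize(b,(400,483)); c=np.zeros((483,800,3),np.uint8); c[:300,:400]=A;c[:,400:]=B
cv2.imwrite('pics/c7.png',c); o=get_obs(); print(o['ee_pos'],o['opening'])
E
```

```text
[ 488.86250313 -389.3461923   113.74299383] 49.57140595884236
```

View pics/c7.png

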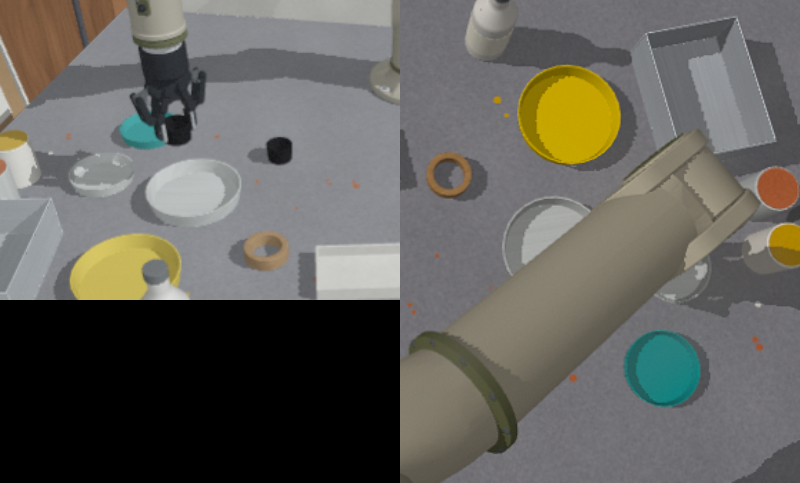

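The cup is held upright at (175,130), above the near side of the basin. Lowering it.

>>> jog_arm(translation=[[0, 0, -35], [0, 0, -35], [0, 0, -25], [0, 0, -10], [0, 0, -6], [0, 0, -4], [0, 0, 0], [0, 0, 0]], twist=[[0, 0, 0], [0, 0, 0], [0, 0, 0], [0, 0, 0], [0, 0, 0], [0, 0, 0], [0, 0, 0], [0, 0, 0]])

```text
t: 21.15
ee_pos: [488.5, -391.5, 0.0]
tcp_rot: [-3.141, -0.002, -0.629]
force: [-0.4, 0.3, 0.5]
opening: 49.4
```

>>> jog_arm(translation=[[0, 0, 0], [0, 0, 0], [0, 0, 0], [0, 0, 0], [0, 0, 0]], twist=[[0, 0, 0], [0, 0, 0], [0, 0, 0], [0, 0, 0], [0, 0, 0]], fingers=75)

```text
t: 21.65
ee_pos: [487.9, -391.0, -1.1]
tcp_rot: [-3.142, -0.0, -0.629]
force: [-0.2, -0.1, -1.0]
opening: 63.9
```

>>> jog_arm(translation=[[0, 0, 20], [0, 0, 50], [0, 0, 50], [-26.8, 29.3, 0], [-26.8, 29.3, 0], [-26.8, 29.3, 0], [-26.8, 29.3, 0], [-26.8, 29.3, 0], [0, 0, 0], [0, 0, 0], [0, 0, 0]], twist=[[0, 0, 0], [0, 0, 0], [0, 0, 0], [0, 0, 0], [0, 0, 0], [0, 0, 0], [0, 0, 0], [0, 0, 0], [0, 0, 0], [0, 0, 0], [0, 0, 0]])

```text
t: 22.75
ee_pos: [354.7, -245.1, 119.4]
tcp_rot: [-3.141, -0.001, -0.629]
force: [-0.3, 1.0, 0.1]
opening: 64.2
```

>>> jog_arm(translation=[[0, 0, -20], [0, 0, -20], [0, 0, -30], [0, 0, -30], [0, 0, -15], [0, 0, -6], [0, 0, -4], [0, 0, 0], [0, 0, 0]], twist=[[0, 0, 0], [0, 0, 0], [0, 0, 0], [0, 0, 0], [0, 0, 0], [0, 0, 0], [0, 0, 0], [0, 0, 0], [0, 0, 0]], fingers=100)

```text
t: 23.65
ee_pos: [354.5, -245.1, -5.5]
tcp_rot: [-3.141, -0.001, -0.629]
force: [-0.3, 0.1, 0.1]
opening: 85.6
```

>>> jog_arm(translation=[[0, 0, 0], [0, 0, 0], [0, 0, 0], [0, 0, 0], [0, 0, 0], [0, 0, 0], [0, 0, 0], [0, 0, 0]], twist=[[0, 0, 0], [0, 0, 0], [0, 0, 0], [0, 0, 0], [0, 0, 0], [0, 0, 0], [0, 0, 0], [0, 0, 0]], fingers=0)

```text
t: 24.45
ee_pos: [354.3, -244.4, -5.3]
tcp_rot: [-3.14, -0.0, -0.629]
force: [-3.6, 2.1, 13.5]
opening: 48.8
```

>>> jog_arm(translation=[[0, 0, 20], [0, 0, 50], [0, 0, 50], [34, -19.7, 0], [34, -19.7, 0], [34, -19.7, 0], [34, -19.7, 0], [34, -19.7, 0], [0, 0, 0], [0, 0, 0], [0, 0, 0]], twist=[[0, 0, 0], [0, 0, 0], [0, 0, 0], [0, 0, 0], [0, 0, 0], [0, 0, 0], [0, 0, 0], [0, 0, 0], [0, 0, 0], [0, 0, 0], [0, 0, 0]])

```text
t: 25.55
ee_pos: [522.8, -342.9, 113.9]
tcp_rot: [-3.142, 0.001, -0.63]
force: [-0.8, 0.1, -1.1]
opening: 48.9
```

>>> jog_arm(translation=[[0, 0, -35], [0, 0, -35], [0, 0, -25], [0, 0, -10], [0, 0, -6], [0, 0, -4], [0, 0, 0], [0, 0, 0]], twist=[[0, 0, 0], [0, 0, 0], [0, 0, 0], [0, 0, 0], [0, 0, 0], [0, 0, 0], [0, 0, 0], [0, 0, 0]])

```text
t: 26.35
ee_pos: [524.4, -343.4, 0.0]
tcp_rot: [-3.141, -0.002, -0.629]
force: [0.2, -0.3, -1.0]
opening: 48.7
```

>>> jog_arm(translation=[[0, 0, 0], [0, 0, 0], [0, 0, 0], [0, 0, 0], [0, 0, 0]], twist=[[0, 0, 0], [0, 0, 0], [0, 0, 0], [0, 0, 0], [0, 0, 0]], fingers=75)

```text
t: 26.85
ee_pos: [523.9, -343.0, -1.1]
tcp_rot: [-3.142, 0.0, -0.629]
force: [-0.0, -0.0, -0.2]
opening: 64.4
```

>>> jog_arm(translation=[[0, 0, 20], [0, 0, 50], [0, 0, 50], [-6, 38, 0], [-6, 38, 0], [-6, 38, 0], [-6, 38, 0], [-6, 38, 0], [-6, 38, 0], [-6, 38, 0], [-6, 38, 0], [-6, 38, 0], [-7.5, 45.5, 0], [0, 0, 0], [0, 0, 0], [0, 0, 0], [0, 0, 0]], twist=[[0, 0, 0], [0, 0, 0], [0, 0, 0], [0, 0, -5.4], [0, 0, -5.4], [0, 0, -5.4], [0, 0, -5.4], [0, 0, -5.4], [0, 0, -5.4], [0, 0, -5.4], [0, 0, -5.4], [0, 0, -5.4], [0, 0, -5.4], [0, 0, 0], [0, 0, 0], [0, 0, 0], [0, 0, 0]])

```text
t: 28.55
ee_pos: [462.6, 42.7, 119.0]
tcp_rot: [-3.141, 0.0, -1.574]
force: [-0.0, 0.4, 0.3]
opening: 64.3
```

```bash
python3 - <<'E'
from h import *
g=grab('wrist','w8'); o=get_obs(); print(o['ee_pos'],o['tcp_rot'])
P=cloud(g); im=g['image'].astype(int)
m=(im[...,0]-im[...,2]>40)&(abs(P[...,2])<30)&(abs(P[...,1]-45)<40)&(abs(P[...,0]-480)<100)
q=P[m]; print(m.sum())
for a in range(430,550,20):
    s=q[(q[:,0]>a)&(q[:,0]<a+20)]
    if len(s)>5: print(a,len(s),np.percentile(s[:,1],[1,99]),np.median(s[:,2]))
f=grab('top');P=cloud(f)
for nm,(x,y),zz in(('crate',(513,356),(44,64)),('basin',(506,-367),(34,48))):
    m=np.isfinite(P[...,2])&(P[...,2]>zz[0])&(P[...,2]<zz[1])&(np.hypot(P[...,0]-x,P[...,1]-y)<72)
    n,l,st,c=cv2.connectedComponentsWithStats(m.astype(np.uint8))
    for i in range(1,n):
      if st[i,4]>30: q=P[l==i];print(nm,st[i,4],cv2.minEnclosingCircle(q[:,:2].astype(np.float32)),np.median(q[:,2]),q[:,2].std())
cv2.imwrite('pics/t8.png',f['image'][:,:,::-1])
E
```

```text
[462.54354793  42.73363394 118.98871997] [-3.14130404e+00  1.27391039e-04 -1.57469388e+00]
3448
430 308 [35.13421046 52.27753125] 11.82502278489062
450 661 [35.163342   52.84400248] 11.779415290675786
470 683 [34.92477032 52.61398977] 11.738077093495008
490 718 [36.02852884 53.04732771] 11.879737547690155
510 724 [36.07515534 53.31081755] 11.962732841472217
530 354 [36.10345175 53.24105982] 11.640091119532428
crate 324 ((520.386962890625, 324.7256164550781), 22.017467498779297) 56.20138261741033 3.2445318689822464
crate 318 ((504.6546936035156, 384.9016418457031), 21.39920425415039) 55.934687586084806 3.0013872914814903
basin 114 ((522.9445190429688, -344.2955627441406), 26.333084106445312) 37.90652542391797 2.0909372731655695
basin 114 ((488.1860046386719, -391.3738708496094), 26.123720169067383) 37.81549012373421 2.041932382089462
```

View pics/w8.png

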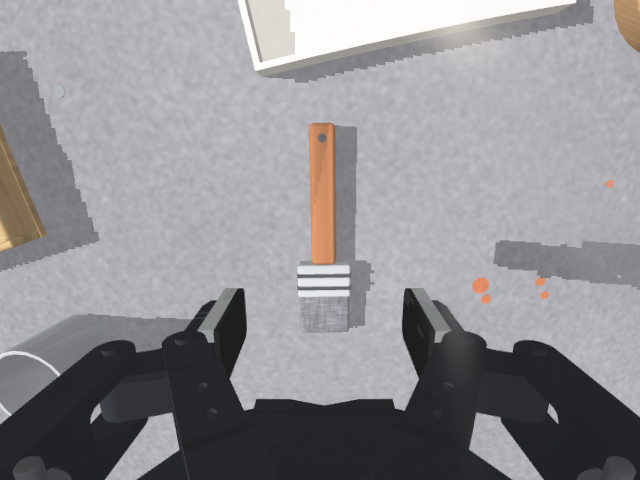

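The brush handle is centred, with the ferrule edge at (323,263). The top camera shows both pots and both cups standing where they were placed. Descending on the brush.

>>> jog_arm(translation=[[0, 0, -30], [0, 0, -40], [0, 0, -30], [0, 0, -12], [0, 0, -7], [0, 0, -5], [0, 0, -4], [0, 0, 0], [0, 0, 0]], twist=[[0, 0, 0], [0, 0, 0], [0, 0, 0], [0, 0, 0], [0, 0, 0], [0, 0, 0], [0, 0, 0], [0, 0, 0], [0, 0, 0]])

```text
t: 29.55
ee_pos: [462.8, 44.8, -8.5]
tcp_rot: [-3.141, 0.001, -1.571]
force: [-0.8, 0.3, -0.4]
opening: 64.3
```

>>> jog_arm(translation=[[0, 0, 0], [0, 0, 0], [0, 0, 0], [0, 0, 0], [0, 0, 0], [0, 0, 0], [0, 0, 0], [0, 0, 0], [0, 0, 0], [0, 0, 0]], twist=[[0, 0, 0], [0, 0, 0], [0, 0, 0], [0, 0, 0], [0, 0, 0], [0, 0, 0], [0, 0, 0], [0, 0, 0], [0, 0, 0], [0, 0, 0]], fingers=0)

```text
t: 30.55
ee_pos: [462.5, 44.6, -8.7]
tcp_rot: [-3.141, 0.001, -1.571]
force: [-1.7, 0.3, 5.7]
opening: 16.3
```

>>> jog_arm(translation=[[0, 0, 15], [0, 0, 40], [0, 0, 40], [0, 0, 0], [0, 0, 0], [0, 0, 0]], twist=[[0, 0, 0], [0, 0, 0], [0, 0, 0], [0, 0, 0], [0, 0, 0], [0, 0, 0]])

```text
t: 31.15
ee_pos: [461.5, 44.8, 85.0]
tcp_rot: [3.14, 0.0, -1.571]
force: [-0.2, 0.4, -0.4]
opening: 15.9
```

```bash
python3 - <<'E'
from h import *
f=grab('scene'); cv2.imwrite('pics/s9.png',cv2.resize(f['image'][120:330,250:500,::-1],None,fx=2.5,fy=2.5)); g=grab('wrist'); P=cloud(g); im=g['image'].astype(int)
m=(im[...,0]-im[...,2]>40)&(P[...,2]>60)&(P[...,2]<150)&(abs(P[...,1]-45)<40)
q=P[m]; print(len(q)); print(np.round(np.polyfit(q[:,0],q[:,2],1),3),np.round(np.polyfit(q[:,0],q[:,1],1),3),q[:,0].min(),q[:,0].max(),get_obs()['ee_pos'])
E
```

```text
11663
[-4.00000e-03  1.07312e+02] [ 0.    45.029] 437.2981480154478 539.1111371454704 [461.39755188  44.3540225   84.82800397]
```

View pics/s9.png

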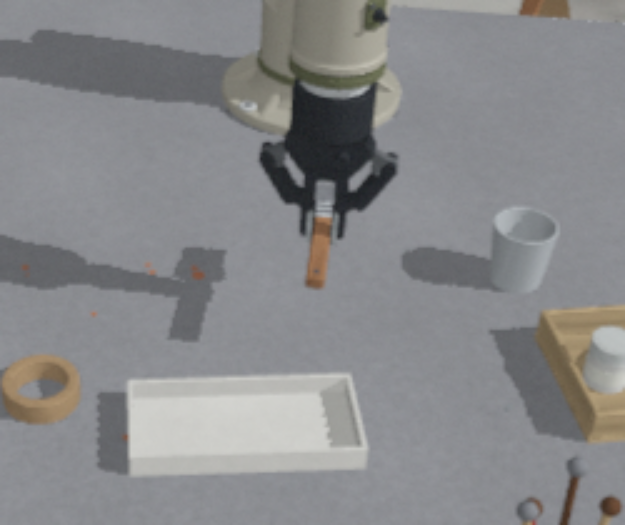

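The brush is level and held at (320,230). Turning it and moving over the tray.

>>> jog_arm(translation=[[15.2, -4.2, 0], [15.2, -4.2, 0], [15.2, -4.2, 0], [15.2, -4.2, 0], [15.2, -4.2, 0], [15.2, -4.2, 0], [15.2, -4.2, 0], [15.2, -4.2, 0], [15.2, -4.2, 0], [15.2, -4.1, 0], [15.2, -4.1, 0], [15.2, -4.0, 0], [0, 0, 0], [0, 0, 0], [0, 0, 0], [0, 0, 0]], twist=[[0, 0, 8.5], [0, 0, 8.5], [0, 0, 8.5], [0, 0, 8.5], [0, 0, 8.5], [0, 0, 8.5], [0, 0, 8.5], [0, 0, 8.5], [0, 0, 8.5], [0, 0, 8.5], [0, 0, 8.5], [0, 0, 8.5], [0, 0, 0.2], [0, 0, 0], [0, 0, 0], [0, 0, 0]])

```text
t: 32.85
ee_pos: [644.0, -5.1, 85.5]
tcp_rot: [-3.141, 0.001, 0.211]
force: [1.0, -0.3, 0.8]
opening: 16.0
```

>>> jog_arm(translation=[[0, 0, -30], [0, 0, -25], [0, 0, -15], [0, 0, -10], [0, 0, -6], [0, 0, -4], [0, 0, 0], [0, 0, 0]], twist=[[0, 0, 0], [0, 0, 0], [0, 0, 0], [0, 0, 0], [0, 0, 0], [0, 0, 0], [0, 0, 0], [0, 0, 0]])

```text
t: 33.65
ee_pos: [645.3, -5.6, -3.3]
tcp_rot: [3.141, -0.001, 0.212]
force: [-0.3, -0.3, -0.8]
opening: 16.1
```

>>> jog_arm(translation=[[0, 0, 0], [0, 0, 0], [0, 0, 0], [0, 0, 0], [0, 0, 0]], twist=[[0, 0, 0], [0, 0, 0], [0, 0, 0], [0, 0, 0], [0, 0, 0]], fingers=40)

```text
t: 34.15
ee_pos: [644.8, -5.5, -4.0]
tcp_rot: [-3.142, -0.0, 0.212]
force: [1.0, -0.2, -0.4]
opening: 34.5
```

>>> jog_arm(translation=[[0, 0, 15], [0, 0, 40], [0, 0, 50], [0, 0, 40], [-30, 0, 0], [-40, 0, 0], [-40, 0, 0], [-40, 0, 0], [0, 0, 0], [0, 0, 0], [0, 0, 0]], twist=[[0, 0, 0], [0, 0, 0], [0, 0, 0], [0, 0, 0], [0, 0, 0], [0, 0, 0], [0, 0, 0], [0, 0, 0], [0, 0, 0], [0, 0, 0], [0, 0, 0]])

```text
t: 35.25
ee_pos: [496.0, -5.4, 142.0]
tcp_rot: [3.142, -0.002, 0.212]
force: [0.2, -0.0, 0.9]
opening: 34.2
```

```bash
python3 - <<'E'
from h import *
s=grab('scene','s10'); f=grab('top','t10')
for n,g in(('top',f),('scene',s)):
    P=cloud(g); im=g['image'].astype(int)
    m=(im[...,0]-im[...,2]>35)&(P[...,2]>5)&(P[...,2]<40)&(abs(P[...,0]-645)<60)&(abs(P[...,1]+5)<105)
    q=P[m]; print(n,'handle',len(q),q.mean(0) if len(q) else '', np.polyfit(q[:,1],q[:,2],1),np.polyfit(q[:,1],q[:,0],1),np.ptp(q[:,1]))
    for nm,(x,y),zz,R in(('crate',(513,356),(44,64),72),('basin',(506,-367),(34,48),72),('beaker',(366,249),(60,80),60),('tape',(632,-200),(15,35),60)):
        m=np.isfinite(P[...,2])&(P[...,2]>zz[0])&(P[...,2]<zz[1])&(np.hypot(P[...,0]-x,P[...,1]-y)<R)
        k,l,st,c=cv2.connectedComponentsWithStats(m.astype(np.uint8))
        for i in range(1,k):
            if st[i,4]>30: q=P[l==i];a,b=cv2.minEnclosingCircle(q[:,:2].astype(np.float32));print(n,nm,np.round(a),round(b),round(np.median(q[:,2]),1))
E
```

```text
top handle 1 [ 664.02531788 -109.75861217   21.74478506] [-0.09905731 10.87239253] [ -3.02493492 332.01265894] 0.0
top crate [520. 325.] 22 55.7
top crate [505. 385.] 22 56.0
top basin [ 523. -344.] 26 37.8
top basin [ 489. -393.] 26 37.7
top basin [ 482. -376.] 19 37.2
top beaker [366. 249.] 33 68.6
top tape [ 631. -201.] 38 24.2
scene handle 345 [644.19981831  23.01181167  15.82755669] [-3.51581347e-03  1.59084619e+01] [-2.15505552e-01  6.49158991e+02] 99.84540071274122
scene crate [508. 387.] 24 55.5
scene crate [523. 327.] 24 55.5
scene basin [ 503. -361.] 55 36.1
scene basin [ 490. -397.] 25 36.2
scene beaker [366. 250.] 35 66.3
scene tape [ 634. -199.] 38 22.7<stdin>:6: RankWarning: Polyfit may be poorly conditioned
<stdin>:6: RankWarning: Polyfit may be poorly conditioned
```

View pics/s10.png

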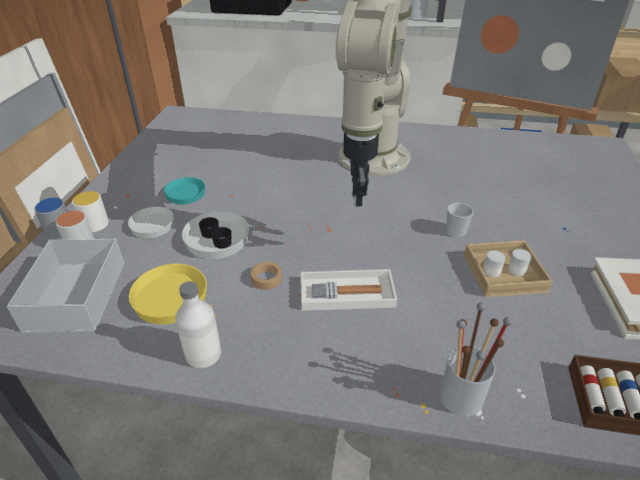

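Brush at (345,290) in the tray, cups at (208,228) and (222,238) in the basin, pots at (495,264) and (519,262) in the crate. The beaker and tape haven't moved, and the gripper is clear.

```bash
python3 -c "
from h import *
print(bot.hand_in())"
```

```text
the job is handed in; nothing more can be done
None
```

I finished the job and handed it in at about t = 35 s. The brush is in the tray, both pots are in the crate and both cups are in the larger grey basin. No verdict was reported.

**Last checks, from the top and scene cameras:**

| Thing | Where it ended | Limit |
|---|---|---|
| Pots | about 30 mm either side of the crate centre, lids level at z ≈ 56 mm | 56 mm along each crate axis |
| Cups | about 30 mm either side of the basin centre, rims at z ≈ 38 mm | 62 mm from the centre |
| Brush | released 1 mm or less from the tray middle, handle slope 0.0035 rad | 45 mm along each axis, 0.06 rad |
| Beaker and tape | within about 2 mm of their starts | 25 mm |

**What disagreed or failed:**
- **Fingertip height:** shut, the fingertips were about 11.5 mm above the reported TCP, where the description puts them 22 mm below it. All three cameras agreed on this.
- **Effect on the pots:** because of that offset I held them only by their lids, but both carried and set down safely.
- **Effect on the first cup:** my first grasp closed in the air above it without touching it. I corrected the heights and the second grasp held.
- **Brush cross-check:** the top camera's colour mask missed the brush, so its final position and slope rest on the scene view and the arm's release position.
- **Basin readings:** the top camera split one cup rim in two, and the scene camera merged part of the two cups. The picture showed both standing upright.

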